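# Close the hood of a beam enclosure held by a locked folding stay

### The job

The hood lid of the beam enclosure on the optical table stands open on its locked folding stay. Push in the stay's knuckle to break the lock, only so far that the lid still stands by itself, then take the lid by its bow handle and lower it gently until it is fully shut, without letting it drop or slam, and let go. Leave the screwdriver, the hand-held meter and the lens post beside it where they are.

Things in the scene. Friction and masses are not known exactly. Their poses are not given: they have to be found in the camera images.
- enclosure: Fixed black-panelled box with aluminium corner posts, 220 mm deep (x), 240 mm wide (y), rim 105 mm above the table, on a black base plate 280 x 340 x 12 mm. Origin: middle of its underside, on the table. x points from its front to its back (hinge) side, y to its left, z up. It stands sideways: its back is on the robot's left, and its right wall, with the stay on the outside, is the far one from the robot.
- hinge (a point): Middle of the lid's hinge axis, along the box's top back edge (110 mm behind the box's middle, 105 mm above the table). Same axes as the enclosure: x to the back, y along the hinge axis to the left, z up.
- lid (a joint): Lid angle, rad: 0 fully shut (level), 1.31 at the start (stands at 75 degrees, leaning over the box). Black panel in an aluminium frame, 220 x 240 x 12 mm, 0.8 kg with its handle, give or take 20 percent. Hinge drag 0.2 Nm, knuckle drag 0.1 Nm: with the stay just broken it still stands by itself; below about 1.2 rad it falls and slams unless held.
- handle: Aluminium bow handle on the lid's outer face. Origin: middle of its round grip bar, 14 mm thick, 120 mm long, along y (parallel to the hinge), carried by two end legs 55 mm off the face. z: the lid's outward normal (up when shut). With the lid shut the bar is 190 mm in front of the hinge axis and 67 mm above it; open, about 305 mm above the table. The bar may turn between the fingers.
- knuckle (a point): Centre of the stay's knuckle: steel barrel, 20 mm diameter, 34 mm long, parallel to the hinge, at y = -145 mm in the hinge's frame. Locked, it is 88 mm in front of the hinge axis and 53 mm above it. Two flat steel links, 95 mm between pivots, meet here: one from the box's wall, one from the lid's edge. It folds towards the hinge: push from the front, to the back and 31 degrees down.
- stay (a joint): Knuckle angle, rad: 0 locked on its stop, past dead centre; 0.28 links in line (pushed in 13 mm); 2.98 folded, lid shut. The lock resists with 3 to 4 N, gives past 0.28. The lid rises 0.02 rad up to there, then follows the stay down: at 0.65 (30 mm in) it is at 1.29 and still stands; beyond about 0.95 (40 mm) it begins to fall. Lifted to 1.33 it can lock again.
- screwdriver: Bystander: screwdriver 190 mm long lying on the table in front of the enclosure; origin under its middle.
- meter: Bystander: hand-held meter, 150 x 75 x 33 mm (40 mm over its dial), lying on the table behind the enclosure; origin at the centre of its underside.
- lens_post: Bystander: lens on a post, base 42 mm in diameter, 115 mm tall, standing on the table beyond the stay; origin at the centre of its underside.

How it is judged:
By the outcome, as a careful person would: the job done as asked, in the order asked, and still so for the second after the job is handed in, with the robot touching nothing.
It also fails if it takes over 58 s, if anything falls off the work surface, if the arm or the gripper's body presses on something with over 40 N, if the wrist force passes 120 N, or if a joint passes its speed limit or range.

### The arm

A 6-joint arm with a two-finger parallel gripper is mounted at the origin on the work surface. World frame = base frame: x ahead of the robot, y to its left, z up, the work surface at z = 0. Lengths are in m, angles in rad, forces in N, time in s.
With the tool pointing down it reaches from about 0.4 to 0.925 m from the base axis. Payload 3.4 kg.
Tool frame: the origin (TCP) lies at the very end of the fingers, on their centre line; the grasp point (between the pads) lies 19 mm behind it; z points along the fingers, y is the direction in which the jaws open and shut (so a half turn about z gives the same grasp; the last joint's range is limited). The gripper opens to 85 mm and grips with 20 to 120 N. Pads are 22 mm wide; open, the fingers measure 114 mm over their backs; the gripper's body (76 mm by 85 mm) begins 54 mm behind the grasp point. The pads swing forward as they close: fully open they stand 13 mm farther back than shut.
Start: joints at [-1.302, 0.307, 1.506, -0, 1.328, -0.073], TCP at [0.193, -0.542, 0.231] pointing down, gripper open.
Joint ranges: [-3.12, 3.12], [-1.05, 2.28], [0.14, 2.33], [-1.42, 4.57], [0.1, 2.73], [-2.68, 2.68]. Speed limits (rad/s): [2.57, 2.57, 3.14, 3.14, 3.14, 3.14].

### API

Orientations are given as a 3x3 rotation matrix whose columns are the frame's x, y, z axes.
In Python, from workcell import env gives the robot as it stands. The module is installed in compiled form; this text tells all that it offers.
- The arm moves only by the tool servo_tool, never from a script. Its argument "moves" is a list of rows, each a list of 5 numbers: the finger opening in mm, from 0 to 85.4, then the shift along the tool's x, y, z in mm, then the turn about the tool's z in rad. A call has 1 to 20 rows; each row shifts and turns the commanded pose from where the row before left it, along the tool's axes as they then stand; what a row does not reach is not made up. A row lasts 1/8 s, in which the tool goes at most 62.5 mm and 10.7 degrees, less where a joint would pass 70% of its speed; a pose out of reach is approached as far as the arm can. A call is refused whole if a number of a shift passes 62.5 or a number of a turn 0.188, either way. A call with a gripper value outside its range is refused whole. The fingers move at their own pace and stop on an object; the grip force is fixed at half the most. Time passes only in rows, so rows that do not move let the fingers close. It gives the time, the measured TCP pose, the force and the opening at its end, in the units of the state.
- env.state(): the state, without advancing time (a new reading comes with each control period).
- env.read_camera(name): name is "scene" or "top" or "wrist"; returns the picture (400x640x3 uint8, red, green, blue); there is no depth.
- env.camera_info(name): a dict with "fx", "fy", "cx", "cy" (pixels), "cam_to_world" (4x4, takes a point from camera to world coordinates). Camera axes: x right, y up, looking along -z (the intrinsics and any distortion apply to the point x, -y, -z); pixel columns grow to the right and rows downward; lengths in m; the calibration is good to about 2 mm. A picture is of the moment at which its call begins: read the wrist's pose just before it. camera_info takes no time and is no camera call; for the wrist camera it gives the pose at the moment of the call.
- env.finish_job(): hands the job in, once; it reports no verdict.
The state is a dict: "time_s": time; "q": joint angles; "qd": joint speeds; "joint_torque": joint torques, N m; "eef_pos": TCP position; "ee_rot": TCP orientation; "ft_force": force on the tool from outside, world axes, zero at the start; "wrist_torque": the same for the moment, N m; "gripper_width": finger opening in m.
Only numpy, scipy, OpenCV 4.12 (cv2) and the standard library are available. Lean on these libraries where they do the work, as an engineer would, in place of code of your own. Each camera call takes 0.05 s, during which the arm holds its last target. There are 200 camera calls.

## Working session

There is one attempt and no reset: what is moved stays moved. The work goes in short steps, Python scripts to look and compute and a tool call to move; the robot and the scene stay as the last step left them, time stands still between calls to the robot, and variables do not carry over. Pictures are saved under pics/ and viewed, about 8 in all and at most 12, crops included, and the job is handed in when it is done.

Besides the shell and the picture viewer there is one more tool, called after "Emit:" by a JSON object that holds its "op" and its "data", one argument or row to a line. servo_tool: Moves the arm, as the interface text tells. Its arguments: {"type":"object","properties":{"moves":{"type":"array"}},"required":["moves"]}

```bash
mkdir -p pics; python3 - <<'E'
from workcell import env
import cv2,numpy as np
np.set_printoptions(precision=4,suppress=True)
for n in("scene","top"):
    im=env.read_camera(n); cv2.imwrite(f"pics/{n}0.png",im[:,:,::-1])
    i=env.camera_info(n); print(n,{k:v for k,v in i.items() if k!='cam_to_world'}); print(i["cam_to_world"])
s=env.state();print(s["time_s"],s["eef_pos"],s["ee_rot"],s["gripper_width"])
E
```

```text
scene {'fx': 482.3509898906313, 'fy': 482.3509898906313, 'cx': 321.99298610082974, 'cy': 192.96973524198856}
[[-0.0002 -0.7046  0.7096  1.4968]
 [ 1.      0.0013  0.0016 -0.0006]
 [-0.0021  0.7096  0.7046  1.1369]
 [ 0.      0.      0.      1.    ]]
top {'fx': 471.4565484806473, 'fy': 471.4565484806473, 'cx': 317.1536380931712, 'cy': 205.19996619209505}
[[-0.0212  0.9849 -0.1716  0.3412]
 [-0.9995 -0.017   0.026   0.0008]
 [ 0.0227  0.1721  0.9848  1.5388]
 [ 0.      0.      0.      1.    ]]
0.1 [ 0.1931 -0.5409  0.2305] [[ 0.9418  0.3361 -0.0005]
 [ 0.3361 -0.9418  0.0018]
 [ 0.0001 -0.0019 -1.    ]] 0.08566673658919163
```

View pics/scene0.png

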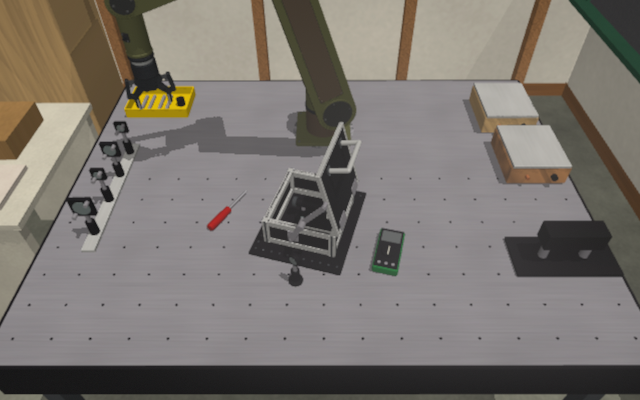

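View pics/top0.png

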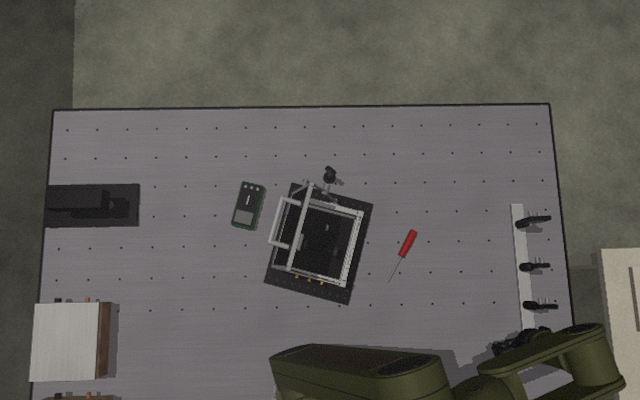

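The scene shows the enclosure at about (310,215), with the lid open to the robot's left. The screwdriver is at (225,212), the meter at (388,250) and the lens post at (295,275). In the top view the base plate corners are near (293,183), (373,204), (350,305) and (264,281). I'll crop in for exact corners.

```bash
python3 - <<'E'
import cv2,numpy as np
a=cv2.imread("pics/scene0.png")[115:295,245:375]; b=cv2.imread("pics/top0.png")[155:315,230:400]
r=lambda m,k:cv2.resize(m,None,fx=k,fy=k,interpolation=cv2.INTER_CUBIC)
A=r(a,3);B=r(b,2.4)
c=np.zeros((540,800,3),np.uint8);c[:540,:390]=A;c[:B.shape[0],392:392+B.shape[1]]=B
c=cv2.convertScaleAbs(c,alpha=1.6,beta=15)
cv2.imwrite("pics/crop.png",c);print(B.shape)
E
```

```text
(384, 408, 3)
```

View pics/crop.png

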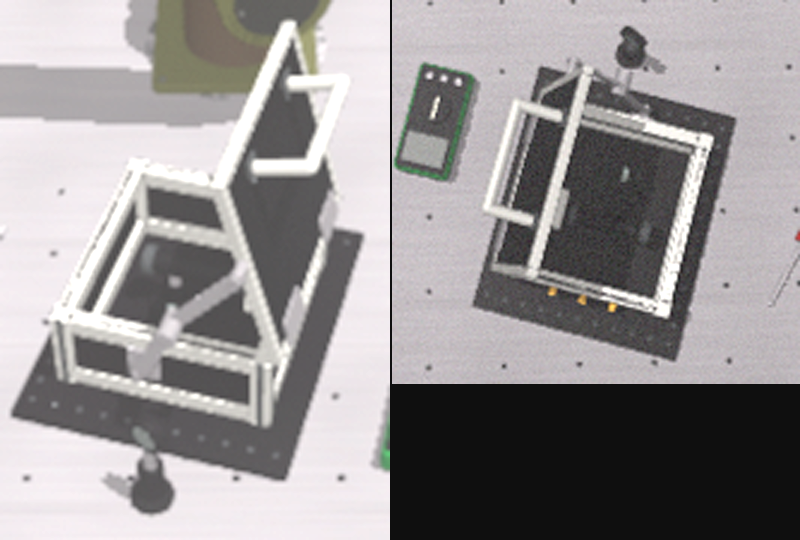

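```bash
cat > h.py <<'E'
from workcell import env
import cv2,numpy as np
from scipy.optimize import least_squares
np.set_printoptions(precision=4,suppress=True)
def proj(n,P,info=None):
    i=info or env.camera_info(n);T=np.array(i["cam_to_world"]);p=(np.atleast_2d(P)-T[:3,3])@T[:3,:3]
    return np.c_[i["cx"]+i["fx"]*p[:,0]/-p[:,2],i["cy"]-i["fy"]*p[:,1]/-p[:,2]]
def ray(n,px,z):
    i=env.camera_info(n);T=np.array(i["cam_to_world"])
    d=T[:3,:3]@np.array([(px[0]-i["cx"])/i["fx"],-(px[1]-i["cy"])/i["fy"],-1]);o=T[:3,3];return o+d*(z-o[2])/d[2]
def box2w(p,P):
    c,s=np.cos(p[2]),np.sin(p[2]);P=np.atleast_2d(P);return np.c_[p[0]+c*P[:,0]-s*P[:,1],p[1]+s*P[:,0]+c*P[:,1],P[:,2]]
def handle(a): # bar centre in box frame at lid angle
    c,s=np.cos(a),np.sin(a);return np.array([.11-.19*c+.067*s,0,.105+.19*s+.067*c])
E
python3 - <<'E'
from h import *
top=lambda u,v:(230+(u-392)/2.4,155+v/2.4)
sc=lambda u,v:(245+u/3,115+v/3)
C=np.array([[.14,-.17,.012],[-.14,-.17,.012],[-.14,.17,.012],[.14,.17,.012]])
t=np.array([top(540,67),top(735,119),top(676,360),top(473,307)])
s=np.array([sc(286,480),sc(12,415)])
f=lambda p:np.r_[(proj("top",box2w(p,C))-t).ravel(),(proj("scene",box2w(p,C[:2]))-s).ravel()]
r=least_squares(f,[.6,.0,1.4]);p=r.x;print(p,r.fun)
a=1.31
h=handle(a)
kn=[.11-.088,-.145,.158]
for nm,P,st,ss in [("knuckle",kn,None,sc(168,328)),("h far end",h+[0,-.053,0],top(517,103),sc(313,165)),("h near",h+[0,.053,0],top(487,209),sc(347,78))]:
    W=box2w(p,P);print(nm,W,proj("top",W),st,proj("scene",W),ss)
print("post",ray("scene",sc(152,495),.0),ray("top",(327,178),.05), "meter", ray("top",(247,205),.03),"scr",ray("top",(390,280),0),ray("top",(413,232),.01))
np.save("p.npy",p)
E
```

```text
[ 0.4852 -0.0421  1.299 ] [-1.1801 -0.88   -0.3555 -1.5894 -0.1419 -0.0289 -0.7364 -0.1179 -0.6234
 -1.8775 -1.497  -1.101 ]
knuckle [[ 0.6308 -0.0599  0.158 ]] [[324.8619 188.9136]] None [[300.907  224.2109]] (301.0, 224.33333333333331)
h far end [[0.5701 0.0648 0.3059]] [[280.6806 200.6014]] (282.0833333333333, 197.91666666666669) [[348.1182 168.3609]] (349.3333333333333, 170.0)
h near [[0.468  0.0932 0.3059]] [[270.099 239.154]] (269.5833333333333, 242.08333333333334) [[357.1232 143.3198]] (360.6666666666667, 141.0)
post [ 0.7015 -0.0777  0.    ] [ 0.6895 -0.0724  0.05  ] meter [0.6086 0.1881 0.03  ] scr [ 0.3595 -0.2705  0.    ] [ 0.513  -0.3517  0.01  ]
```

Emit:
{"op": "servo_tool", "data": {
  "moves": [
    [85,0,0,-15,0.154],
    [85,0,0,-15,0.154],
    [85,0,0,-15,0.153],
    [85,0,0,-15,0.153],
    [85,0,0,0,0]
  ]
}}

```text
time_s: 0.72
eef_pos: [0.1934, -0.5421, 0.2921]
ee_rot: [[0.964, -0.266, 0.0], [-0.266, -0.964, -0.002], [0.001, 0.002, -1.0]]
ft_force: [0.1, -0.8, 0.2]
gripper_width: 0.0847
```

```bash
cat >> h.py <<'E'
p=np.load("p.npy") if __import__("os").path.exists("p.npy") else None
def go(Pbox,pr=True): # shift in tool axes (mm) from measured pose to box-frame point
    s=env.state();R=np.array(s["ee_rot"]);w=box2w(p,Pbox)[0]
    d=R.T@(w-s["eef_pos"])*1000
    bx=np.array([np.cos(p[2]),np.sin(p[2]),0]);print("toolY.boxx",R[:,1]@bx,"yaw err",R[:,0]@bx,"q6",s["q"][5],"t",s["time_s"])
    print("goal",w,"shift mm",d);return d
def boxpos():
    s=env.state();c,n=np.cos(p[2]),np.sin(p[2]);e=s["eef_pos"];d=np.array([e[0]-p[0],e[1]-p[1]])
    print("tcp in box mm",np.array([c*d[0]+n*d[1],-n*d[0]+c*d[1],e[2]])*1000,"F",s["ft_force"],"w",s["gripper_width"],"t",s["time_s"])
E
python3 -c "
from h import *
go([-.065,-.150,.25]);boxpos()"
```

```text
toolY.boxx -0.9999960553216893 yaw err 0.002254199944111912 q6 0.5388401045957315 t 0.725
goal [ 0.6123 -0.145   0.25  ] shift mm [ 298.0033 -494.374    41.5499]
tcp in box mm [-559.9742  146.9289  292.0931] F [ 0.0916 -0.7617  0.1923] w 0.08474584344334049 t 0.725
```

Emit:
{"op": "servo_tool", "data": {
  "moves": [
    [85,12,-20,0,0],
    [85,25,-41,0,0],
    [85,25,-41,0,0],
    [85,25,-41,0,0],
    [85,25,-41,0,0],
    [85,25,-41,0,0],
    [85,25,-41,0,0],
    [85,25,-41,0,0],
    [85,25,-41,0,0],
    [85,25,-41,6,0],
    [85,25,-41,12,0],
    [85,25,-41,12,0],
    [85,11,-23,11,0],
    [85,0,0,0,0]
  ]
}}

```text
time_s: 2.48
eef_pos: [0.6123, -0.142, 0.2477]
ee_rot: [[0.965, -0.263, -0.004], [-0.263, -0.965, 0.002], [-0.005, -0.001, -1.0]]
ft_force: [-0.9, -0.8, -0.1]
gripper_width: 0.0851
```

```bash
python3 -c "
from h import *
go([-.065,-.150,.15]);boxpos()
i=env.camera_info('wrist');w=env.read_camera('wrist')[:,:,::-1].copy()
kn=box2w(p,[.022,-.145,.158]);print(proj('wrist',kn,i));
cv2.imwrite('pics/w1.png',cv2.convertScaleAbs(w,alpha=1.5,beta=10))"
```

```text
toolY.boxx -0.9999818174729433 yaw err 0.0059539592167103805 q6 1.5408942375146846 t 2.475
goal [ 0.6123 -0.145   0.15  ] shift mm [ 1.2246  2.9706 97.7087]
tcp in box mm [ -62.1302 -149.2256  247.7163] F [-0.8809 -0.7856 -0.0626] w 0.08510401032518226 t 2.475
[[222.0047 207.3829]]
```

View pics/w1.png

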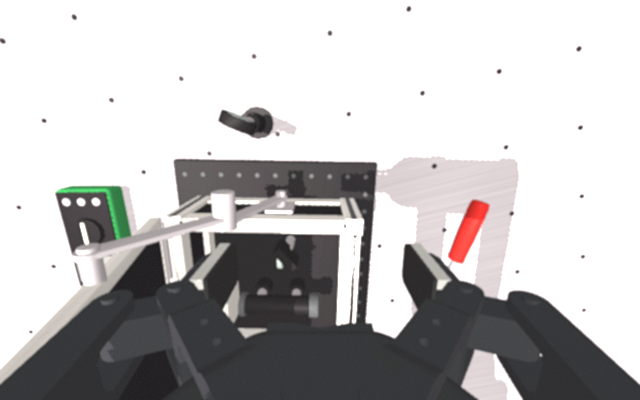

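The wrist view shows the barrel at (223,208), against a predicted (222,207). The links attach on its wall side and its outer half is free. Next I'll descend in front of that outer half.

Emit:
{"op": "servo_tool", "data": {
  "moves": [
    [85,9,0,10,0],
    [85,0,0,22,0],
    [85,0,0,25,0],
    [85,0,0,25,0],
    [85,0,0,20,0],
    [85,0,0,8,0],
    [85,0,0,0,0],
    [85,0,0,0,0]
  ]
}}

```text
time_s: 3.52
eef_pos: [0.622, -0.1484, 0.1413]
ee_rot: [[0.963, -0.268, 0.002], [-0.268, -0.963, -0.001], [0.002, 0.0, -1.0]]
ft_force: [-0.1, 0.2, -0.2]
gripper_width: 0.0852
```

```bash
python3 -c "
from h import *
boxpos()
i=env.camera_info('wrist');w=env.read_camera('wrist')[:,:,::-1].copy()
print(proj('wrist',box2w(p,[[.022,-.145,.158],[.022,-.162,.158]]),i));
cv2.imwrite('pics/w2.png',cv2.convertScaleAbs(w,alpha=1.5,beta=10))"
```

```text
tcp in box mm [ -65.6867 -160.2974  141.3268] F [-0.0975  0.2339 -0.2004] w 0.08518829066897553 t 3.525
[[146.6991 288.9833]
 [141.1516 258.9133]]
```

View pics/w2.png

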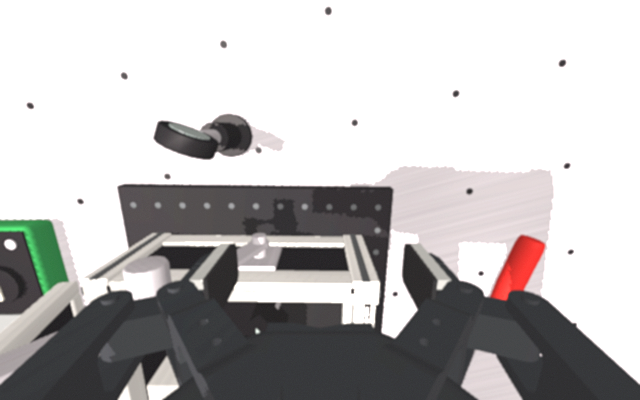

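The barrel's outer end is at (148,270), just left of the leading finger at (220,270), and it's clear. I'll close the gap in small steps and watch the force.

Emit:
{"op": "servo_tool", "data": {
  "moves": [
    [85,-3,-6,0,0],
    [85,0,-6,0,0],
    [85,0,-4,0,0],
    [85,0,-2,0,0],
    [85,0,0,0,0]
  ]
}}

```text
time_s: 4.2
eef_pos: [0.6234, -0.1294, 0.1403]
ee_rot: [[0.964, -0.267, -0.0], [-0.267, -0.964, -0.0], [-0.0, 0.0, -1.0]]
ft_force: [0.0, -0.1, 0.3]
gripper_width: 0.0852
```

Emit:
{"op": "servo_tool", "data": {
  "moves": [
    [85,0,-1.5,0.5,0],
    [85,0,-1.5,0.5,0],
    [85,0,0,0,0]
  ]
}}

```text
time_s: 4.58
eef_pos: [0.6241, -0.1268, 0.1392]
ee_rot: [[0.963, -0.268, -0.0], [-0.268, -0.963, 0.0], [-0.0, -0.0, -1.0]]
ft_force: [0.2, -0.3, 0.1]
gripper_width: 0.0847
```

Emit:
{"op": "servo_tool", "data": {
  "moves": [
    [85,0,-1.5,1,0],
    [85,0,-1.5,1,0],
    [85,0,0,0,0]
  ]
}}

```text
time_s: 4.95
eef_pos: [0.6251, -0.1241, 0.1375]
ee_rot: [[0.963, -0.268, 0.0], [-0.268, -0.963, -0.0], [0.001, 0.0, -1.0]]
ft_force: [-1.1, -2.0, 2.3]
gripper_width: 0.085
```

```bash
python3 -c "
from h import *
boxpos()"
```

```text
tcp in box mm [ -41.4593 -156.6941  137.522 ] F [-1.0771 -1.9705  2.3086] w 0.08501407326241914 t 4.95
```

Emit:
{"op": "servo_tool", "data": {
  "moves": [
    [85,0,-1.5,1,0],
    [85,0,-1.5,1,0],
    [85,0,-1.5,1,0],
    [85,0,-1.5,1,0],
    [85,0,-1.5,1,0],
    [85,0,0,0,0]
  ]
}}

```text
time_s: 5.7
eef_pos: [0.6268, -0.1164, 0.132]
ee_rot: [[0.963, -0.268, -0.0], [-0.268, -0.963, 0.0], [-0.0, -0.0, -1.0]]
ft_force: [0.3, -0.3, 0.2]
gripper_width: 0.0851
```

Emit:
{"op": "servo_tool", "data": {
  "moves": [
    [85,0,-1.5,1.2,0],
    [85,0,-1.5,1.2,0],
    [85,0,-1.5,1.2,0],
    [85,0,-1.5,1.2,0],
    [85,0,0,0,0]
  ]
}}

```text
time_s: 6.32
eef_pos: [0.6285, -0.1107, 0.1273]
ee_rot: [[0.963, -0.268, -0.0], [-0.268, -0.963, 0.0], [-0.0, -0.0, -1.0]]
ft_force: [-0.1, -1.1, -0.2]
gripper_width: 0.0848
```

```bash
python3 -c "
from h import *
boxpos()
w=env.read_camera('scene')[115:295,245:375,::-1]
o=cv2.imread('pics/scene0.png')[115:295,245:375]
c=np.hstack([cv2.resize(x,None,fx=3,fy=3,interpolation=cv2.INTER_CUBIC) for x in(o,w)])
cv2.imwrite('pics/s2.png',cv2.convertScaleAbs(c,alpha=1.6,beta=15))"
```

```text
tcp in box mm [ -27.5567 -156.3801  127.2903] F [-0.1224 -1.1447 -0.1628] w 0.08484014644341917 t 6.325
```

View pics/s2.png

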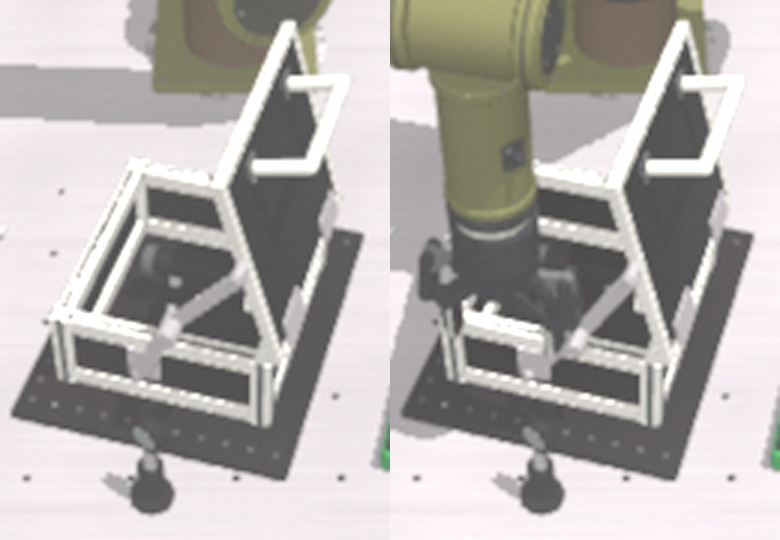

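The knuckle has moved from (168,328) to (188,342) in crop pixels, and the lid still stands. I'll convert that to depth of push.

```bash
python3 -c "
from h import *
a0=np.radians(59)
for d in(0,13,18,20,22,25,28,30,35):
    a=a0-d/95;k=[.022+.095*(np.cos(a)-np.cos(a0)),-.145,.158+.095*(np.sin(a)-np.sin(a0))]
    print(d,np.array(k)*1000,(proj('scene',box2w(p,k))[0]-[245,115])*3)"
```

```text
0 [  22. -145.  158.] [167.7211 327.6327]
13 [  32.651  -145.      150.5641] [179.247  335.4584]
18 [  36.4612 -145.      147.3274] [183.3725 338.6687]
20 [  37.9367 -145.      145.9773] [184.9701 339.98  ]
22 [  39.3834 -145.      144.5964] [186.5365 341.306 ]
25 [  41.4983 -145.      142.4688] [188.826  343.3208]
28 [  43.5448 -145.      140.2754] [191.0411 345.3644]
30 [  44.8703 -145.      138.7777] [192.4755 346.7416]
35 [  48.0435 -145.      134.9145] [195.9081 350.2316]
```

Emit:
{"op": "servo_tool", "data": {
  "moves": [
    [85,0,-1.5,1.5,0],
    [85,0,-1.5,1.5,0],
    [85,0,-1.5,1.5,0],
    [85,0,0,0,0]
  ]
}}

```text
time_s: 6.88
eef_pos: [0.6298, -0.1064, 0.1228]
ee_rot: [[0.963, -0.268, -0.0], [-0.268, -0.963, 0.0], [-0.0, -0.0, -1.0]]
ft_force: [1.1, -0.5, 0.4]
gripper_width: 0.0848
```

Emit:
{"op": "servo_tool", "data": {
  "moves": [
    [85,0,4,-3,0],
    [85,0,12,-6,0],
    [85,0,15,-20,0],
    [85,0,5,-40,0],
    [85,0,0,-50,0],
    [85,0,0,-60,0],
    [85,0,0,-60,0],
    [85,0,0,-40,0],
    [85,0,0,0,0]
  ]
}}

```text
time_s: 8.0
eef_pos: [0.6213, -0.1424, 0.4075]
ee_rot: [[0.963, -0.268, 0.009], [-0.268, -0.963, -0.003], [0.01, 0.0, -1.0]]
ft_force: [0.6, 0.4, -0.7]
gripper_width: 0.0852
```

```bash
python3 -c "
from h import *
boxpos()
h=handle(1.29);print('bar',h);go([h[0],0,h[2]+.1-.019])
w=env.read_camera('scene')[115:295,245:375,::-1]
t=env.read_camera('top')[155:315,230:400,::-1]
A=cv2.resize(w,None,fx=3,fy=3,interpolation=cv2.INTER_CUBIC);B=cv2.resize(t,None,fx=2.4,fy=2.4,interpolation=cv2.INTER_CUBIC)
c=np.zeros((540,800,3),np.uint8);c[:,:390]=A;c[:384,392:]=B
cv2.imwrite('pics/s3.png',cv2.convertScaleAbs(c,alpha=1.6,beta=15))"
```

```text
tcp in box mm [ -60.0983 -157.9489  407.4503] F [ 0.5523  0.423  -0.705 ] w 0.08517506673316556 t 8.0
bar [0.1217 0.     0.3061]
toolY.boxx -0.9999999544868501 yaw err 7.277707908881492e-05 q6 1.5509637840587334 t 8.0
goal [0.5179 0.0751 0.3871] shift mm [-158.1252 -181.8383   18.7399]
```

View pics/s3.png

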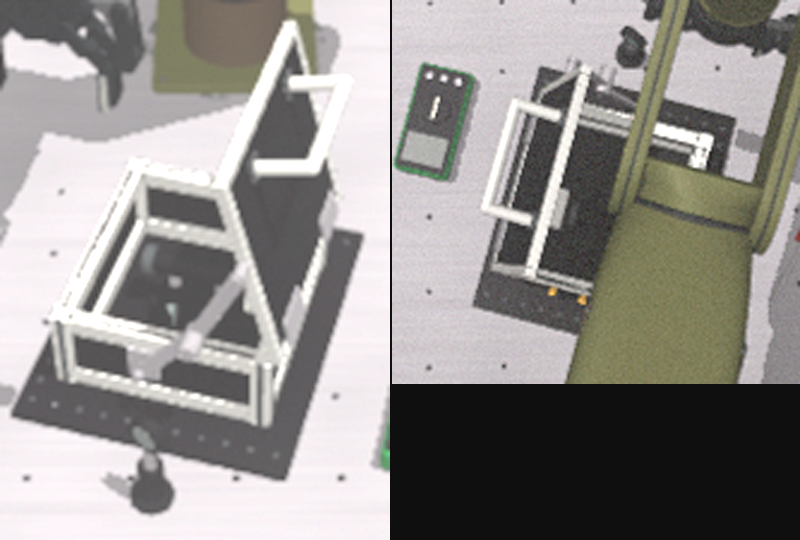

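The knuckle rests at (190,343), about 26 mm in, and the lid stands by itself. Next I'll go over the handle bar.

Emit:
{"op": "servo_tool", "data": {
  "moves": [
    [85,-15,-17,0,0],
    [85,-28,-32,0,0],
    [85,-28,-32,0,0],
    [85,-28,-32,0,0],
    [85,-28,-32,0,0],
    [85,-22,-25,0,0],
    [85,-9,-10,5,0],
    [85,0,0,0,0],
    [85,0,0,0,0]
  ]
}}

```text
time_s: 9.22
eef_pos: [0.5163, 0.0738, 0.3964]
ee_rot: [[0.963, -0.269, -0.001], [-0.269, -0.963, -0.001], [-0.001, 0.001, -1.0]]
ft_force: [-0.6, -0.5, 0.8]
gripper_width: 0.0852
```

```bash
python3 -c "
from h import *
boxpos()
h=handle(1.29);go([h[0]-.002,0,h[2]-.019])
i=env.camera_info('wrist');w=env.read_camera('wrist')[:,:,::-1]
print(proj('wrist',box2w(p,[h+[0,-.053,0],h,h+[0,.053,0]]),i))
cv2.imwrite('pics/w3.png',cv2.convertScaleAbs(w,alpha=1.5,beta=10))"
```

```text
tcp in box mm [119.9674   1.2015 396.4022] F [-0.553  -0.4633  0.7847] w 0.08515311218802189 t 9.225
toolY.boxx -0.9999996267066852 yaw err -4.6515199206176305e-05 q6 1.9039225283994756 t 9.225
goal [0.5174 0.0732 0.2871] shift mm [  1.2703   0.15   109.2758]
[[315.8111 140.2147]
 [315.9884 202.3391]
 [316.1462 257.649 ]]
```

View pics/w3.png

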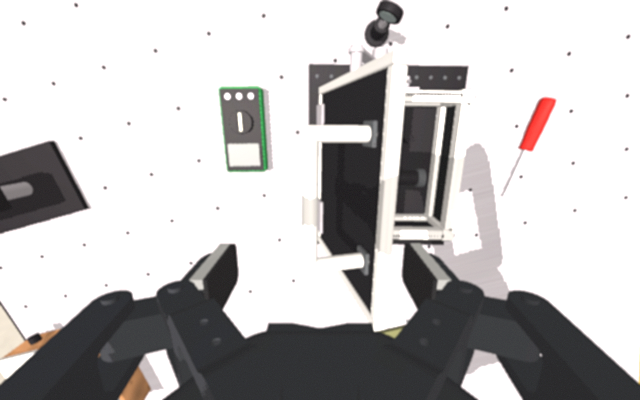

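```bash
python3 -c "
import cv2
from h import *
w=env.read_camera('wrist').astype(int).sum(2)//3
for r in(165,180,235):print(r,w[r,296:332])"
```

```text
165 [187 187 188 188 184 182 196 215 225 230 234 240 242 239 233 227 218 207
 194 177 157 144 165 194 181 123  55  22  20  23  21  21  23  22  21  24]
180 [185 185 186 186 183 182 196 214 224 229 233 238 240 238 232 226 218 207
 193 176 152 134 168 202 172 102  42  20  21  21  22  23  22  21  21  22]
235 [187 186 186 186 185 185 192 209 222 227 229 232 233 232 228 224 216 204
 188 169 144 137 169 185 138  70  27  20  21  21  20  22  20  23  22  22]
```

The bar spans columns 301.5–317 (16 px, which matches 14 mm), so it sits about 6 mm further back than predicted. I'll correct for that. I'll also use a 50 mm opening so the front finger fits between bar and lid.

Emit:
{"op": "servo_tool", "data": {
  "moves": [
    [50,1,-5.5,0,0],
    [50,0,0,0,0],
    [50,0,0,5,0],
    [50,0,0,20,0],
    [50,0,0,25,0],
    [50,0,0,25,0],
    [50,0,0,20,0],
    [50,0,0,10,0],
    [50,0,0,4,0],
    [50,0,0,0,0],
    [50,0,0,0,0]
  ]
}}

```text
time_s: 10.7
eef_pos: [0.5191, 0.0795, 0.2888]
ee_rot: [[0.963, -0.268, 0.002], [-0.268, -0.963, 0.0], [0.002, -0.001, -1.0]]
ft_force: [-0.7, -0.4, -0.3]
gripper_width: 0.0498
```

```bash
python3 -c "
from h import *
boxpos()
w=env.read_camera('wrist')[:,:,::-1]
cv2.imwrite('pics/w4.png',w)"
```

```text
tcp in box mm [126.2786   0.0891 288.8321] F [-0.7286 -0.4467 -0.2729] w 0.04984412950406619 t 10.7
```

View pics/w4.png

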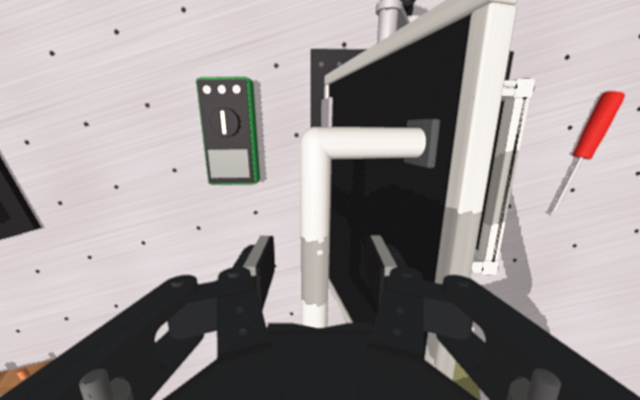

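The bar is centred between the fingers to within about 3 mm (bar column 315, finger mid 321). I'll shift 2 mm and close.

Emit:
{"op": "servo_tool", "data": {
  "moves": [
    [50,0,-2,0,0],
    [40,0,0,0,0],
    [30,0,0,0,0],
    [22,0,0,0,0],
    [17,0,0,0,0],
    [10,0,0,0,0],
    [0,0,0,0,0],
    [0,0,0,0,0],
    [0,0,0,0,0],
    [0,0,0,0,0]
  ]
}}

```text
time_s: 12.0
eef_pos: [0.5191, 0.0817, 0.2882]
ee_rot: [[0.963, -0.268, 0.0], [-0.268, -0.963, 0.0], [0.0, -0.001, -1.0]]
ft_force: [0.1, 1.9, 2.4]
gripper_width: 0.0124
```

```bash
python3 - <<'E'
from h import *
boxpos()
A=np.linspace(1.295,0,46)
A=1.295*(1-np.linspace(0,1,46)); 
# ease-in/out
t=np.linspace(0,1,56);e=np.where(t<.1,t*t/.2,np.where(t>.85,0,t-.05));v=np.clip(np.minimum(t/.1,(1-t)/.25),.15,1);s=np.r_[0,np.cumsum(v)];s/=s[-1]
H=np.array([handle(1.295*(1-x)) for x in s])*1000
d=np.diff(H,axis=0)
print(len(d));print([[round(-q[0],1),round(-q[2],1)] for q in d])
E
```

```text
tcp in box mm [128.3305   0.624  288.1641] F [0.1137 1.8958 2.4434] w 0.012442253812229293 t 12.0
56
[[np.float64(0.9), np.float64(-0.1)], [np.float64(1.0), np.float64(-0.1)], [np.float64(2.1), np.float64(-0.1)], [np.float64(3.1), np.float64(-0.1)], [np.float64(4.1), np.float64(-0.1)], [np.float64(5.2), np.float64(0.0)], [np.float64(5.7), np.float64(0.2)], [np.float64(5.7), np.float64(0.3)], [np.float64(5.7), np.float64(0.5)], [np.float64(5.7), np.float64(0.7)], [np.float64(5.6), np.float64(0.8)], [np.float64(5.6), np.float64(1.0)], [np.float64(5.6), np.float64(1.1)], [np.float64(5.6), np.float64(1.3)], [np.float64(5.5), np.float64(1.5)], [np.float64(5.5), np.float64(1.6)], [np.float64(5.4), np.float64(1.8)], [np.float64(5.4), np.float64(1.9)], [np.float64(5.3), np.float64(2.1)], [np.float64(5.3), np.float64(2.2)], [np.float64(5.2), np.float64(2.4)], [np.float64(5.1), np.float64(2.5)], [np.float64(5.0), np.float64(2.7)], [np.float64(5.0), np.float64(2.8)], [np.float64(4.9), np.float64(2.9)], [np.float64(4.8), np.float64(3.1)], [np.float64(4.7), np.float64(3.2)], [np.float64(4.6), np.
[... 322 characters left out ...]
p.float64(4.4)], [np.float64(3.5), np.float64(4.5)], [np.float64(3.4), np.float64(4.6)], [np.float64(3.2), np.float64(4.7)], [np.float64(3.1), np.float64(4.8)], [np.float64(3.0), np.float64(4.9)], [np.float64(2.7), np.float64(4.7)], [np.float64(2.4), np.float64(4.4)], [np.float64(2.1), np.float64(4.1)], [np.float64(1.8), np.float64(3.7)], [np.float64(1.6), np.float64(3.4)], [np.float64(1.3), np.float64(3.0)], [np.float64(1.1), np.float64(2.7)], [np.float64(0.9), np.float64(2.3)], [np.float64(0.8), np.float64(1.9)], [np.float64(0.6), np.float64(1.6)], [np.float64(0.4), np.float64(1.2)], [np.float64(0.3), np.float64(0.8)], [np.float64(0.3), np.float64(0.8)], [np.float64(0.3), np.float64(0.8)]]
```

Emit:
{"op": "servo_tool", "data": {
  "moves": [
    [0,0,0.9,-0.1,0],
    [0,0,1.0,-0.1,0],
    [0,0,2.1,-0.1,0],
    [0,0,3.1,-0.1,0],
    [0,0,4.1,-0.1,0],
    [0,0,5.2,0,0],
    [0,0,5.7,0.2,0],
    [0,0,5.7,0.3,0],
    [0,0,5.7,0.5,0],
    [0,0,5.7,0.7,0],
    [0,0,5.6,0.8,0],
    [0,0,5.6,1.0,0],
    [0,0,5.6,1.1,0],
    [0,0,5.6,1.3,0]
  ]
}}

```text
time_s: 13.75
eef_pos: [0.5017, 0.021, 0.2825]
ee_rot: [[0.963, -0.268, -0.001], [-0.268, -0.963, -0.002], [-0.001, 0.002, -1.0]]
ft_force: [-4.8, 0.4, 5.4]
gripper_width: 0.0121
```

```bash
python3 -c "
from h import *
boxpos()"
```

```text
tcp in box mm [ 65.2641   1.0903 282.4885] F [-4.7503  0.3858  5.372 ] w 0.012089674679332404 t 13.75
```

Emit:
{"op": "servo_tool", "data": {
  "moves": [
    [0,0,5.5,1.2,0],
    [0,0,5.5,1.4,0],
    [0,0,5.4,1.7,0],
    [0,0,5.4,1.9,0],
    [0,0,5.3,2.1,0],
    [0,0,5.3,2.2,0],
    [0,0,5.2,2.4,0],
    [0,0,5.1,2.5,0],
    [0,0,5.0,2.7,0],
    [0,0,5.0,2.8,0],
    [0,0,4.9,2.9,0],
    [0,0,4.8,3.1,0]
  ]
}}

```text
time_s: 15.25
eef_pos: [0.4847, -0.0384, 0.2552]
ee_rot: [[0.963, -0.268, -0.002], [-0.268, -0.963, 0.0], [-0.002, 0.001, -1.0]]
ft_force: [-3.5, 3.1, -5.2]
gripper_width: 0.0119
```

```bash
python3 -c "
from h import *
boxpos()"
```

```text
tcp in box mm [  3.4218   1.5221 255.2004] F [-3.4867  3.0625 -5.2322] w 0.011906101700110833 t 15.25
```

Emit:
{"op": "servo_tool", "data": {
  "moves": [
    [0,0,4.7,3.2,0],
    [0,0,4.6,3.3,0],
    [0,0,4.5,3.5,0],
    [0,0,4.4,3.6,0],
    [0,0,4.3,3.7,0],
    [0,0,4.2,3.8,0],
    [0,0,4.1,4.0,0],
    [0,0,4.0,4.1,0],
    [0,0,3.9,4.2,0],
    [0,0,3.7,4.3,0],
    [0,0,3.6,4.4,0],
    [0,0,3.5,4.5,0],
    [0,0,3.4,4.6,0]
  ]
}}

```text
time_s: 16.88
eef_pos: [0.4699, -0.0901, 0.2037]
ee_rot: [[0.963, -0.268, -0.004], [-0.268, -0.963, -0.001], [-0.003, 0.002, -1.0]]
ft_force: [-6.6, -0.9, 1.8]
gripper_width: 0.0118
```

```bash
cat >> h.py <<'E'
def lid():
    s=env.state();c,n=np.cos(p[2]),np.sin(p[2]);e=s["eef_pos"];x=c*(e[0]-p[0])+n*(e[1]-p[1])
    u,v=.11-x,e[2]+.019-.105;print("r",np.hypot(u,v),"angle",np.arctan2(v,u)-np.arctan2(.067,.19))
E
python3 -c "
from h import *
boxpos();lid()"
```

```text
tcp in box mm [-50.3483   1.8825 203.7426] F [-6.6001 -0.9368  1.7992] w 0.01175480753916842 t 16.875
r 0.19893441055283564 angle 0.29435532836139044
```

Emit:
{"op": "servo_tool", "data": {
  "moves": [
    [0,0,2.8,3.9,0],
    [0,0,2.7,4.0,0],
    [0,0,2.6,4.0,0],
    [0,0,2.5,4.1,0],
    [0,0,2.4,4.2,0],
    [0,0,2.3,4.2,0],
    [0,0,1.7,3.2,0],
    [0,0,1.6,3.2,0],
    [0,0,1.6,3.2,0],
    [0,0,1.5,3.2,0],
    [0,0,1.0,2.2,0],
    [0,0,0.9,2.2,0],
    [0,0,0.9,2.2,0],
    [0,0,0.5,1.0,0],
    [0,0,0,0,0]
  ]
}}

```text
time_s: 18.75
eef_pos: [0.4631, -0.114, 0.1585]
ee_rot: [[0.964, -0.267, -0.004], [-0.267, -0.964, -0.001], [-0.003, 0.002, -1.0]]
ft_force: [-5.4, -0.8, -4.4]
gripper_width: 0.0121
```

```bash
python3 -c "
from h import *
boxpos();lid()"
```

```text
tcp in box mm [-75.2203   1.9808 158.5065] F [-5.4494 -0.7553 -4.3888] w 0.012072177196659721 t 18.75
r 0.19890638748100564 angle 0.03410608110435531
```

Emit:
{"op": "servo_tool", "data": {
  "moves": [
    [0,0,0.4,1.0,0],
    [0,0,0.4,1.0,0],
    [0,0,0.3,1.0,0],
    [0,0,0.3,0.8,0],
    [0,0,0,0,0]
  ]
}}

```text
time_s: 19.38
eef_pos: [0.4628, -0.1154, 0.1549]
ee_rot: [[0.964, -0.267, -0.004], [-0.267, -0.964, -0.001], [-0.003, 0.002, -1.0]]
ft_force: [-5.3, -1.3, -2.7]
gripper_width: 0.0116
```

Emit:
{"op": "servo_tool", "data": {
  "moves": [
    [0,0,0.2,0.6,0],
    [0,0,0.2,0.6,0],
    [0,0,0,0,0]
  ]
}}

```text
time_s: 19.75
eef_pos: [0.4626, -0.1158, 0.1538]
ee_rot: [[0.964, -0.267, -0.004], [-0.267, -0.964, -0.001], [-0.003, 0.002, -1.0]]
ft_force: [-5.3, -1.7, -0.8]
gripper_width: 0.0121
```

Emit:
{"op": "servo_tool", "data": {
  "moves": [
    [0,0,0.2,0.6,0],
    [0,0,0.2,0.6,0],
    [0,0,0,0,0]
  ]
}}

```text
time_s: 20.12
eef_pos: [0.4626, -0.1162, 0.1527]
ee_rot: [[0.964, -0.267, -0.004], [-0.267, -0.964, -0.001], [-0.003, 0.002, -1.0]]
ft_force: [-6.4, -1.6, -1.4]
gripper_width: 0.0118
```

Emit:
{"op": "servo_tool", "data": {
  "moves": [
    [0,0,0.2,0.6,0],
    [0,0,0.2,0.6,0],
    [0,0,0,0,0]
  ]
}}

```text
time_s: 20.5
eef_pos: [0.4624, -0.1166, 0.1515]
ee_rot: [[0.964, -0.267, -0.004], [-0.267, -0.964, -0.002], [-0.003, 0.002, -1.0]]
ft_force: [-6.4, -1.6, -2.2]
gripper_width: 0.0116
```

Emit:
{"op": "servo_tool", "data": {
  "moves": [
    [0,0,0.2,0.6,0],
    [0,0,0.2,0.6,0],
    [0,0,0,0,0]
  ]
}}

```text
time_s: 20.88
eef_pos: [0.4623, -0.117, 0.1503]
ee_rot: [[0.964, -0.267, -0.004], [-0.267, -0.964, -0.002], [-0.003, 0.002, -1.0]]
ft_force: [-6.3, -1.6, -0.2]
gripper_width: 0.0119
```

Emit:
{"op": "servo_tool", "data": {
  "moves": [
    [0,0,0.2,0.6,0],
    [0,0,0.2,0.6,0],
    [0,0,0,0,0]
  ]
}}

```text
time_s: 21.25
eef_pos: [0.4623, -0.1171, 0.1499]
ee_rot: [[0.964, -0.267, -0.003], [-0.267, -0.964, -0.001], [-0.003, 0.002, -1.0]]
ft_force: [-7.7, -0.1, 6.1]
gripper_width: 0.012
```

Contact: the vertical force has risen to +6 N and the height has stopped falling. I'll press slightly more and check by camera before letting go.

Emit:
{"op": "servo_tool", "data": {
  "moves": [
    [0,0,0,0.6,0],
    [0,0,0,0,0]
  ]
}}

```text
time_s: 21.5
eef_pos: [0.4623, -0.1171, 0.1499]
ee_rot: [[0.964, -0.267, -0.003], [-0.267, -0.964, -0.001], [-0.002, 0.002, -1.0]]
ft_force: [-9.3, -0.1, 11.0]
gripper_width: 0.0122
```

```bash
python3 -c "
from h import *
boxpos();lid()
w=env.read_camera('scene')[115:295,225:405,::-1]
cv2.imwrite('pics/s5.png',cv2.convertScaleAbs(cv2.resize(w,None,fx=3.3,fy=3.3,interpolation=cv2.INTER_CUBIC),alpha=1.5,beta=10))"
```

```text
tcp in box mm [-78.3788   1.952  149.9145] F [-9.3031 -0.1133 11.0216] w 0.012244291242837393 t 21.5
r 0.19892621151248588 angle -0.011917716699106295
```

View pics/s5.png

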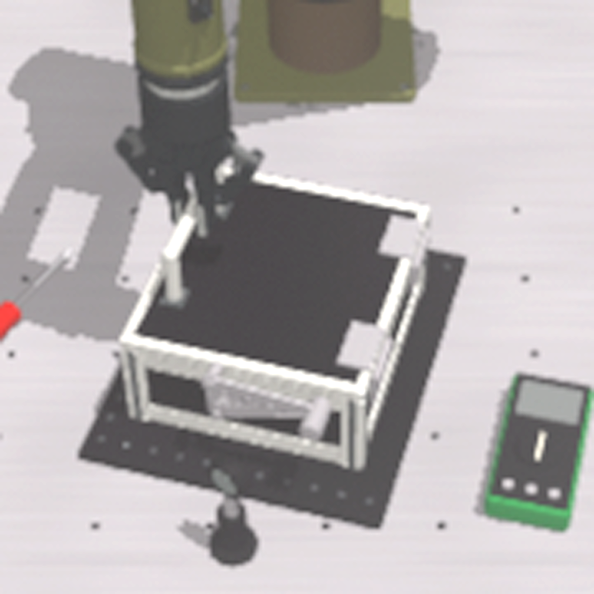

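The lid lies level on the box with the stay folded at (270,395). The bystanders look untouched. Releasing, then lifting straight up.

Emit:
{"op": "servo_tool", "data": {
  "moves": [
    [0,0,0,-0.5,0],
    [5,0,0,0,0],
    [20,0,0,0,0],
    [35,0,0,0,0],
    [50,0,0,0,0],
    [50,0,0,0,0],
    [50,0,0,0,0],
    [50,0,0,0,0]
  ]
}}

```text
time_s: 22.55
eef_pos: [0.4641, -0.1164, 0.1498]
ee_rot: [[0.963, -0.268, 0.0], [-0.268, -0.963, -0.0], [0.0, 0.0, -1.0]]
ft_force: [-0.6, -1.1, -0.4]
gripper_width: 0.0501
```

Emit:
{"op": "servo_tool", "data": {
  "moves": [
    [50,0,0,-5,0],
    [50,0,0,-10,0],
    [50,0,0,-20,0],
    [50,0,0,-30,0],
    [50,0,0,-30,0],
    [50,0,0,-30,0],
    [50,0,0,-15,0],
    [50,0,0,0,0],
    [50,0,0,0,0]
  ]
}}

```text
time_s: 23.68
eef_pos: [0.4633, -0.1161, 0.2888]
ee_rot: [[0.963, -0.268, -0.002], [-0.268, -0.963, 0.001], [-0.002, -0.0, -1.0]]
ft_force: [0.2, 0.3, -0.1]
gripper_width: 0.0497
```

```bash
python3 -c "
from h import *
boxpos()
w=env.read_camera('scene')[115:295,205:405,::-1]
cv2.imwrite('pics/s6.png',cv2.convertScaleAbs(cv2.resize(w,None,fx=3.2,fy=3.2,interpolation=cv2.INTER_CUBIC),alpha=1.5,beta=10))"
```

```text
tcp in box mm [-77.144    1.294  288.7516] F [ 0.1784  0.3157 -0.1285] w 0.049709636463530334 t 23.675
```

View pics/s6.png

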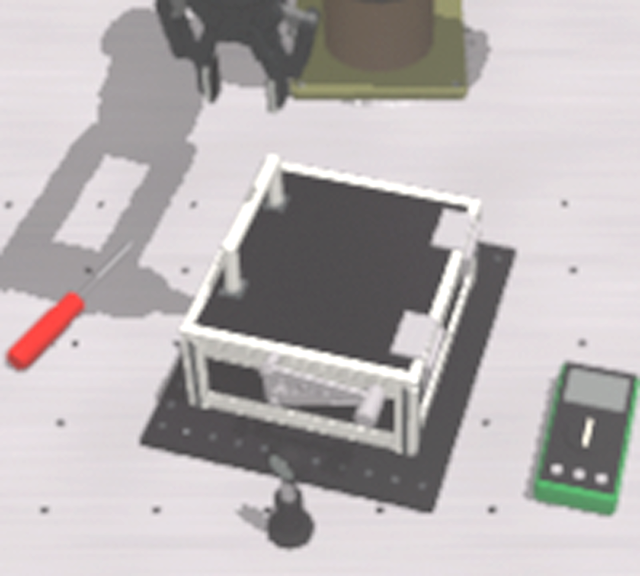

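The lid is fully shut and the gripper is clear. The screwdriver, meter and lens post are where they were at the start. Handing in.

```bash
python3 -c "
from workcell import env
print(env.finish_job())"
```

```text
the job is handed in; nothing more can be done
None
```

The lid is fully shut, the handle is released, and the job is handed in at about 24 s on the robot's clock.

- **Stay:** I pushed the knuckle in about 26 mm. The lock's resistance showed at about 3 N and then gave. After I backed away, the picture showed the lid still standing by itself.
- **Lowering:** I gripped the bow handle and lowered the lid along its arc in about 9 s. Force readings between moves stayed under about 15 N. The lid's seat showed as the height stopping at a vertical force of 6 N, then 11 N with a last light press. I then opened the fingers and lifted clear.
- **Last checks:** The final picture shows the lid level on the rim, the stay folded and the gripper free, with wrist force about 0. By eye, the screwdriver, meter and lens post have not moved.
- **Disagreements:**
  - The handle bar was about 6 mm further back than predicted, so I corrected for it before gripping.
  - The lid seated about 3 mm lower than my nominal grasp height, so the computed lid angle at the end was -0.012 rad instead of 0. I put this down to calibration and where the bar sat in the grip.

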